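# Put every kitchen canister's own lid back on

## Robot

A 6-joint arm with a two-finger parallel gripper is mounted at the origin on the work surface. World frame = base frame: x ahead of the robot, y to its left, z up, the work surface at z = 0. Lengths are in m, angles in rad, forces in N, time in s.
With the tool pointing down it reaches from about 0.25 to 0.775 m from the base axis. Payload 8.9 kg.
Tool frame: the origin (TCP) lies at the very end of the fingers, on their centre line; the grasp point (between the pads) lies 19 mm behind it (ctrl.grasp_offset is the distance from the TCP to the grasp point, in m); z points along the fingers, y is the line along which they close (so a half turn about z gives the same grasp; the last joint's range is limited). The gripper opens to 85 mm and grips with 20 to 120 N. Pads are 22 mm wide; open, the fingers measure 114 mm over their backs; the gripper's body (76 mm by 85 mm) begins 54 mm behind the grasp point. The pads swing forward as they close: fully open they stand 13 mm farther back than shut.
Start: joints at [-1.386, 0.291, -0.153, 1.127, 0, 1.431], TCP at [0.167, -0.498, 0.231] pointing down, gripper open.
Joint ranges: [-2.52, 2.52], [-0.91, 1.74], [-1.3, 1.37], [-1.96, 2.02], [-1.52, 1.47], [-3.14, 3.14]. Speed limits (rad/s): [2.22, 2.22, 2.79, 3.14, 3.14, 3.14].

## Interface

Orientations are given as a unit quaternion [w, x, y, z].
In Python, from workcell import ctrl gives the robot as it stands.
- The arm moves only by the tool apply_moves, never from a script. Its arguments are lists of equal length, an entry for each row: "translation": the shift along the tool's x, y, z in mm, a list of three; "delta_rot": the turn, a rotation vector about the tool's x, y, z in degrees, a list of three; "gripper": the closure, from 0 (fully open) to 1 (shut). In form: {"translation": [[dx, dy, dz], ...], "delta_rot": [[wx, wy, wz], ...], "gripper": [gripper, ...]}. A call has 1 to 5 rows; each row shifts and turns the commanded pose from where the row before left it, along the tool's axes as they then stand; what a row does not reach is not made up. A row lasts 1/8 s, in which the tool goes at most 62.5 mm and 10.7 degrees, less where a joint would pass 70% of its speed; a pose out of reach is approached as far as the arm can. A call with a gripper value outside its range is refused whole. The fingers move at their own pace and stop on an object; "grip_force" is the grip in N (left out, the last holds). Time passes only in rows, so rows that do not move let the fingers close. It gives the time, the measured TCP pose, the force, the opening and the grip force at its end, in the units of the state.
- ctrl.sense(): the state, without advancing time (a new reading comes with each control period).
- ctrl.get_image(name): name is "side" or "top" or "wrist"; returns the picture (480x640x3 uint8, red, green, blue); there is no depth.
- ctrl.camera_info(name): a dict with "intrinsics" (3x3 intrinsics, pixels), "distortion" ([k1, k2, p1, p2, k3] as OpenCV has them; the pictures are not rectified), "R" (3x3) and "t" (3): a world point X has camera coordinates R X + t. Camera axes: x right, y down, z forward; pixel columns grow to the right and rows downward; lengths in m; the calibration is good to about 2 mm. A picture is of the moment at which its call begins: read the wrist's pose just before it. camera_info takes no time and is no camera call; for the wrist camera it gives the pose at the moment of the call.
- ctrl.hand_in(): hands the job in; it is judged then, once.
Trained networks look in the newest picture that a camera, given by its name, has taken for a name from the list of things; names that differ only in an ending like _2 or _b are one class to them, and where a whole thing is asked for, a point or a joint stands for the part that bears it (a point fixed in the world has none). Each returns a list of dicts, best first, with "p" (0 to 1); they miss things now and then, are a little off and sometimes report something else, mostly with a low value. They report only what shows in the picture. A call takes as long as a camera call.
- ctrl.boxes_of(name, camera): "centre" ([x, y, z] in m, in world coordinates, good to about 4 mm: the middle of the surface that is visible of it).
- ctrl.pinpoint(name, camera): "centre" ([x, y, z] in m, in world coordinates, good to about 4 mm: a listed point, or the origin of a listed thing).
The state is a dict: "t": time; "joints": joint angles; "qvel": joint speeds; "effort": joint torques, N m; "tool_pos": TCP position; "orientation": TCP orientation; "ft_force": force on the tool from outside, world axes, zero at the start; "ft_torque": the same for the moment, N m; "grip_width": finger opening in m; "grip_force": force on a finger pad.
Only numpy, scipy, OpenCV 4.12 (cv2) and the standard library are available. Lean on these libraries where they do the work, as an engineer would, in place of code of your own. Each camera call takes 0.05 s, during which the arm holds its last target. There are 200 camera calls.

## Task

The four storage canisters on the kitchen island stand open: put each lid on the canister of its own colour, knob up and seated flat in the mouth, and let go. Set the lids down, do not drop them from a height, and leave the canisters, the salt shaker and the white mug standing where they are.

Things in the scene. Friction and masses are not known exactly. Their poses are not given: they have to be found in the camera images.
- lid_blue: The glazed blue lid of the glazed blue canister: disc 118 mm across with a pale wooden knob, lying knob up. Origin: centre of its underside, z up. From 0 to 10 mm up a wooden plug 84 mm across (78 at its foot), 10 to 18 mm the coloured disc, 18 to 46 mm the round knob, 22 to 24 mm across. About 100 g.
- lid_terracotta: The orange-brown terracotta lid of the orange-brown terracotta canister: disc 108 mm across with a pale wooden knob, lying knob up. Origin: centre of its underside, z up. From 0 to 10 mm up a wooden plug 74 mm across (68 at its foot), 10 to 18 mm the coloured disc, 18 to 46 mm the round knob, 22 to 24 mm across. About 100 g.
- lid_green: The green lid of the green canister: disc 98 mm across with a pale wooden knob, lying knob up. Origin: centre of its underside, z up. From 0 to 10 mm up a wooden plug 64 mm across (58 at its foot), 10 to 18 mm the coloured disc, 18 to 46 mm the round knob, 22 to 24 mm across. About 100 g.
- lid_yellow: The yellow lid of the yellow canister: disc 88 mm across with a pale wooden knob, lying knob up. Origin: centre of its underside, z up. From 0 to 10 mm up a wooden plug 54 mm across (48 at its foot), 10 to 18 mm the coloured disc, 18 to 46 mm the round knob, 22 to 24 mm across. About 100 g.
- canister_blue: The glazed blue canister, an open, empty round pot, loose on the counter: 110 mm across outside, mouth 98 mm, 75 mm tall. Origin: centre of its underside, z up. With its own lid seated, the lid's coloured disc rests on the rim, the lid's origin 65 mm above this one; the plug has 7 mm of play all round. About 570 g.
- canister_terracotta: The orange-brown terracotta canister, an open, empty round pot, loose on the counter: 100 mm across outside, mouth 88 mm, 70 mm tall. Origin: centre of its underside, z up. With its own lid seated, the lid's coloured disc rests on the rim, the lid's origin 60 mm above this one; the plug has 7 mm of play all round. About 530 g.
- canister_green: The green canister, an open, empty round pot, loose on the counter: 90 mm across outside, mouth 78 mm, 65 mm tall. Origin: centre of its underside, z up. With its own lid seated, the lid's coloured disc rests on the rim, the lid's origin 55 mm above this one; the plug has 7 mm of play all round. About 490 g.
- canister_yellow: The yellow canister, an open, empty round pot, loose on the counter: 80 mm across outside, mouth 68 mm, 60 mm tall. Origin: centre of its underside, z up. With its own lid seated, the lid's coloured disc rests on the rim, the lid's origin 50 mm above this one; the plug has 7 mm of play all round. About 450 g.
- salt: Bystander: small round white salt shaker with a steel cap, 37 mm across, 55 mm tall, standing among the canisters; origin at the centre of its underside.
- mug: Bystander: white mug, 80 mm across, 75 mm tall, with a handle on its own +y side, standing among the canisters; origin at the centre of its underside.

How it is judged:
At the end, for the whole second after the job is handed in: Each lid sits on the canister of its own colour: plug in the mouth, centres within 10 mm in plan, lid height over the canister within 4 mm of seated, lid flat on it (within 3 degrees) and knob up; every canister upright and within 40 mm of where it started; lids and canisters at rest and released (horizontal distance between lid_blue and canister_blue below 0.01 m and z of lid_blue in the frame of canister_blue between 0.061 and 0.069 m and angle between the z axis of lid_blue and the z axis of canister_blue, either way round below 0.06 rad and angle between each of lid_blue, lid_terracotta, lid_green, lid_yellow's own z axis and vertical below 0.1 rad and angle between each of canister_blue, canister_terracotta, canister_green, canister_yellow's own z axis and vertical below 0.06 rad and distance of each of canister_blue, canister_terracotta, canister_green, canister_yellow from where it was at the start of the episode below 0.04 m and linear speed of each of lid_blue, canister_blue, lid_terracotta, canister_terracotta, lid_green, canister_green, lid_yellow, canister_yellow below 0.02 m/s and horizontal distance between lid_terracotta and canister_terracotta below 0.01 m and z of lid_terracotta in the frame of canister_terracotta between 0.056 and 0.064 m and angle between the z axis of lid_terracotta and the z axis of canister_terracotta, either way round below 0.06 rad and horizontal distance between lid_green and canister_green below 0.01 m and z of lid_green in the frame of canister_green between 0.051 and 0.059 m and angle between the z axis of lid_green and the z axis of canister_green, either way round below 0.06 rad and horizontal distance between lid_yellow and canister_yellow below 0.01 m and z of lid_yellow in the frame of canister_yellow between 0.046 and 0.054 m and angle between the z axis of lid_yellow and the z axis of canister_yellow, either way round below 0.06 rad); the robot touches nothing.
It fails at once if a canister is shoved more than 40 mm from where it stood, or tipped by more than 20 degrees (distance of any of canister_blue, canister_terracotta, canister_green, canister_yellow from where it was at the start of the episode above 0.04 m or angle between any of canister_blue, canister_terracotta, canister_green, canister_yellow's own z axis and vertical above 0.35 rad).
It fails at once if the salt shaker or the mug is moved more than 30 mm or knocked over (distance of any of salt, mug from where it was at the start of the episode above 0.03 m or angle between any of salt, mug's own z axis and vertical above 0.4 rad).
It fails at once if a lid is dropped or thrown: it moves faster than 0.8 m/s (a fall of more than 30 mm) with no finger touching it ((contact force between lid_blue and the fingers below 0.02 N and linear speed of lid_blue above 0.8 m/s) or (contact force between lid_terracotta and the fingers below 0.02 N and linear speed of lid_terracotta above 0.8 m/s) or (contact force between lid_green and the fingers below 0.02 N and linear speed of lid_green above 0.8 m/s) or (contact force between lid_yellow and the fingers below 0.02 N and linear speed of lid_yellow above 0.8 m/s)).
It also fails if it takes over 128 s, if anything falls off the work surface, if the arm or the gripper's body presses on something with over 40 N, if the wrist force passes 120 N, or if a joint passes its speed limit or range.

## Working session

There is one attempt and no reset: what is moved stays moved. The work goes in short steps, Python scripts to look and compute and a tool call to move; the robot and the scene stay as the last step left them, time stands still between calls to the robot, and variables do not carry over. Pictures are saved under pics/ and viewed, at most 14 in all, crops included, and the job is handed in when it is done.

Besides the shell and the picture viewer there is one more tool, called by a JSON object that holds its "fn" and its "kwargs". apply_moves: Moves the arm, as the interface text tells. Its arguments: {"type":"object","properties":{"translation":{"type":"array","items":{"type":"array","items":{"type":"number"}}},"delta_rot":{"type":"array","items":{"type":"array","items":{"type":"number"}}},"gripper":{"type":"array","items":{"type":"number"}},"grip_force":{"type":"number"}},"required":["translation","delta_rot","gripper"]}

```bash
mkdir -p pics; python3 - <<'E'
from workcell import ctrl
import cv2,numpy as np
for c in ("top","side"):
    cv2.imwrite(f"pics/{c}0.png",ctrl.get_image(c)[:,:,::-1])
    for n in ["lid_blue","lid_terracotta","lid_green","lid_yellow","canister_blue","canister_terracotta","canister_green","canister_yellow","salt","mug"]:
        print(c,n,[(np.round(d["centre"],3).tolist(),round(d["p"],2)) for d in ctrl.pinpoint(n,c)][:3])
s=ctrl.sense();print(s["t"],s["tool_pos"],s["orientation"],s["grip_width"],ctrl.grasp_offset)
E
```

```text
top lid_blue [([0.371, 0.294, 0.0], 0.72), ([0.55, -0.391, 0.001], 0.31)]
top lid_terracotta [([0.536, 0.367, 0.002], 0.57)]
top lid_green [([0.649, 0.12, -0.002], 0.57)]
top lid_yellow [([0.669, -0.125, -0.002], 0.91), ([0.466, 0.104, -0.001], 0.67)]
top canister_blue [([0.466, 0.106, 0.0], 0.81)]
top canister_terracotta [([0.48, -0.12, 0.001], 0.9)]
top canister_green [([0.551, -0.393, -0.003], 0.71)]
top canister_yellow [([0.41, -0.274, 0.004], 0.66)]
top salt [([0.558, -0.001, 0.0], 0.49)]
top mug [([0.719, -0.295, 0.004], 0.68)]
side lid_blue [([0.377, 0.294, 0.001], 0.77)]
side lid_terracotta [([0.536, 0.366, 0.0], 0.76), ([0.719, -0.302, -0.003], 0.42)]
side lid_green [([0.648, 0.125, -0.001], 0.59)]
side lid_yellow [([0.665, -0.124, -0.0], 0.97)]
side canister_blue [([0.466, 0.103, -0.002], 0.72), ([0.548, -0.384, -0.002], 0.3)]
side canister_terracotta [([0.483, -0.122, -0.002], 0.64)]
side canister_green [([0.547, -0.384, -0.001], 0.74)]
side canister_yellow [([0.412, -0.27, 0.002], 0.91), ([0.72, -0.3, 0.0], 0.48)]
side salt [([0.556, -0.002, -0.001], 0.61)]
side mug [([0.718, -0.3, -0.003], 0.91)]
1.1 [ 0.16705294 -0.49770356  0.23132108] [4.85269407e-06 9.86921244e-01 1.61203158e-01 9.28425487e-06] 0.08516185204803915 0.0187
```

View pics/top0.png

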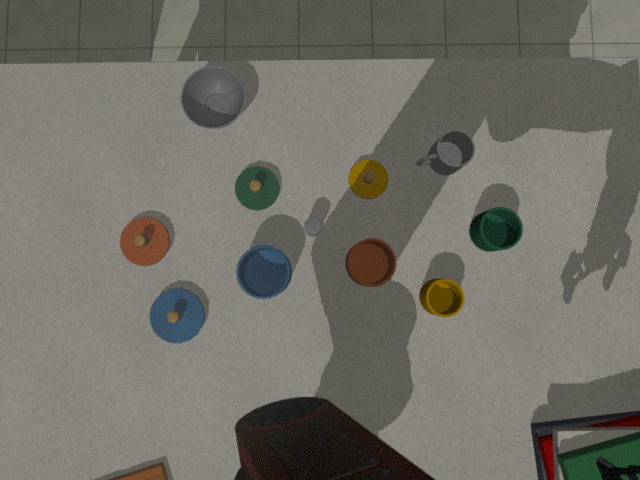

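View pics/side0.png

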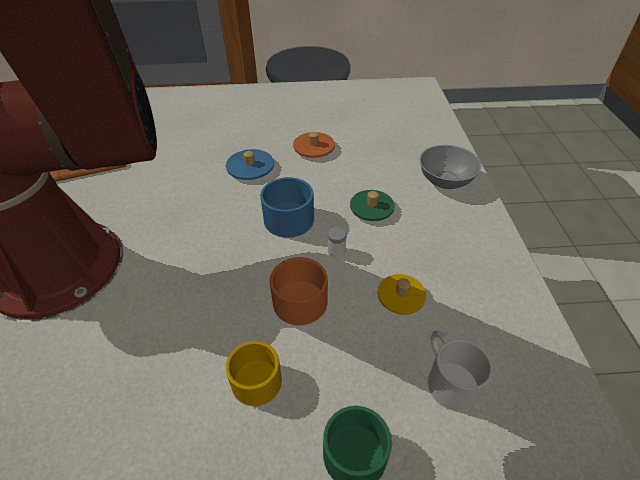

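Top view: lids knob up — blue (177,316), terracotta (145,241), green (257,188), yellow (369,179). Canisters are blue (264,272), terracotta (371,262), yellow (442,298), green (496,229), with the salt shaker at (313,226) and the mug at (455,150). The side view agrees. Next I refine the positions by matching silhouettes.

```bash
cat > fit.py <<'E'
import cv2,numpy as np
from workcell import ctrl
from scipy.optimize import fsolve
G={"blue":(.118,.110,.075,(.371,.294),(.466,.105)),"terracotta":(.108,.100,.070,(.536,.367),(.481,-.121)),
   "green":(.098,.090,.065,(.649,.122),(.549,-.388)),"yellow":(.088,.080,.060,(.667,-.125),(.411,-.272))}
HUE={"blue":(100,125),"terracotta":(3,13),"green":(65,95),"yellow":(20,30)}
def proj(P,ci):
    r,_=cv2.Rodrigues(np.array(ci["R"]))
    return cv2.projectPoints(np.asarray(P,float),r,np.array(ci["t"],float),np.array(ci["intrinsics"]),np.array(ci["distortion"]))[0][:,0]
def ring(x,y,d,zs):
    a=np.linspace(0,2*np.pi,90)
    return np.vstack([np.c_[x+d/2*np.cos(a),y+d/2*np.sin(a),0*a+z] for z in zs])
def hullc(p):
    h=cv2.convexHull(np.asarray(p,np.float32)); m=cv2.moments(h)
    return np.array([m["m10"]/m["m00"],m["m01"]/m["m00"]]),m["m00"]
def fit(img,ci,col,xy,d,zs):
    hsv=cv2.cvtColor(img,cv2.COLOR_RGB2HSV)
    lo,hi=HUE[col]; m=cv2.inRange(hsv,(lo,110,25),(hi,255,255))
    n,lab,st,_=cv2.connectedComponentsWithStats(m)
    c=proj([[*xy,np.mean(zs)]],ci)[0]
    best=[k for k in range(1,n) if st[k,4]>60]
    if not best: return None
    k=min(best,key=lambda k:np.linalg.norm(st[k,:2]+st[k,2:4]/2-c))
    ys,xs=np.nonzero(lab==k)
    pts=np.vstack([np.c_[xs+a,ys+b] for a in(-.5,.5) for b in(-.5,.5)])
    cm,am=hullc(pts)
    s=fsolve(lambda q:hullc(proj(ring(*q,d,zs),ci))[0]-cm,xy,epsfcn=1e-6,xtol=1e-5)
    return np.round(s,4).tolist(),round(am/hullc(proj(ring(*s,d,zs),ci))[1],3)
def all(cams=("top","side"),cols=G):
    for cam in cams:
        ci=ctrl.camera_info(cam); img=ctrl.get_image(cam)
        for k in cols:
            ld,cd,h,l,c=G[k]
            print(cam,k,"lid",fit(img,ci,k,l,ld,(.010,.018)),"can",fit(img,ci,k,c,cd,(0,h)))
if __name__=="__main__": all()
E
python3 fit.py
```

```text
top blue lid ([0.3732, 0.2934], 0.92) can ([0.4903, 0.1002], 0.414)
top terracotta lid ([0.534, 0.3662], 0.972) can ([0.4815, -0.1205], 0.974)
top green lid ([0.5521, -0.4003], 1.09) can ([0.5497, -0.3902], 0.925)
top yellow lid ([0.6667, -0.1238], 0.997) can ([0.4076, -0.2707], 0.99)
side blue lid ([0.3724, 0.2932], 0.961) can ([0.4639, 0.1017], 0.961)
side terracotta lid ([0.5335, 0.3663], 0.985) can ([0.4815, -0.1202], 0.99)
side green lid ([0.6486, 0.1222], 0.944) can ([0.5502, -0.3863], 0.906)
side yellow lid ([0.6664, -0.1232], 0.991) can ([0.4078, -0.2703], 0.988)
```

{"fn": "apply_moves", "kwargs": {"translation": [[0,0,0],[0,0,0],[0,0,0],[0,0,0],[0,0,0]], "delta_rot": [[0,0,-10],[0,0,-10],[0,0,-10],[0,0,-10],[0,0,-10]], "gripper": [0.3,0.3,0.3,0.3,0.3], "grip_force": 40}}

```text
t: 1.82
tool_pos: [0.167, -0.4977, 0.2313]
orientation: [-0.0, 0.825, 0.566, 0.0]
ft_force: [0.2, 0.2, -0.1]
grip_width: 0.0596
grip_force: 0.0
```

{"fn": "apply_moves", "kwargs": {"translation": [[0,0,0],[0,0,0],[0,0,0]], "delta_rot": [[0,0,-10],[0,0,-10],[0,0,-1.45]], "gripper": [0.3,0.3,0.3]}}

```text
t: 2.2
tool_pos: [0.1671, -0.4977, 0.2313]
orientation: [0.0, 0.707, 0.707, -0.0]
ft_force: [0.0, -0.6, 0.1]
grip_width: 0.0602
grip_force: 0.0
```

{"fn": "apply_moves", "kwargs": {"translation": [[31,41,0],[31,41,0],[31,41,0],[31,41,0],[31,41,0]], "delta_rot": [[0,0,0],[0,0,0],[0,0,0],[0,0,0],[0,0,0]], "gripper": [0.3,0.3,0.3,0.3,0.3]}}

```text
t: 2.82
tool_pos: [0.3733, -0.3417, 0.2315]
orientation: [0.0, 0.708, 0.706, -0.0]
ft_force: [0.1, -1.0, 0.3]
grip_width: 0.0601
grip_force: 0.0
```

{"fn": "apply_moves", "kwargs": {"translation": [[31,41,0],[31,41,0],[31,41,0],[31,41,0],[31,41,0]], "delta_rot": [[0,0,0],[0,0,0],[0,0,0],[0,0,0],[0,0,0]], "gripper": [0.3,0.3,0.3,0.3,0.3]}}

```text
t: 3.45
tool_pos: [0.5783, -0.1865, 0.2314]
orientation: [0.0, 0.708, 0.706, 0.0]
ft_force: [0.1, -0.5, 0.1]
grip_width: 0.0602
grip_force: 0.0
```

```bash
sed -i 's/(lo,110,25)/(lo,75,12)/; s/(100,125)/(98,128)/; s/(65,95)/(55,100)/' fit.py; python3 -c "
import fit
fit.all(('top','side'),['blue','green'])
from workcell import ctrl;s=ctrl.sense();print(s['tool_pos'],s['joints'])"
```

```text
top blue lid ([0.3728, 0.2938], 0.961) can ([0.4645, 0.1019], 0.968)
top green lid ([0.6488, 0.1212], 0.928) can ([0.6433, 0.1179], 0.884)
side blue lid ([0.3725, 0.2937], 0.98) can ([0.4641, 0.1017], 0.982)
side green lid ([0.6515, 0.1113], 0.691) can ([0.5502, -0.3863], 0.915)
[ 0.58007467 -0.18454904  0.23077336] [-0.42871777  0.45215708  0.08565024  1.20371354  0.00121188  1.14142665]
```

{"fn": "apply_moves", "kwargs": {"translation": [[30,43,0],[31,43,0],[0,0,40],[0,0,40],[0,0,0]], "delta_rot": [[0,0,0],[0,0,0],[0,0,0],[0,0,0],[0,0,0]], "gripper": [0.3,0.3,0.3,0.3,0.3]}}

```text
t: 4.18
tool_pos: [0.6606, -0.1263, 0.1483]
orientation: [-0.003, 0.708, 0.706, -0.002]
ft_force: [-0.5, 0.4, 0.3]
grip_width: 0.0596
grip_force: 0.0
```

```bash
python3 -c "
import fit,cv2
from workcell import ctrl;s=ctrl.sense();print(s['tool_pos'],s['orientation'])
fit.all(('top','side'),['green'])
cv2.imwrite('pics/w1.png',ctrl.get_image('wrist')[:,:,::-1])"
```

```text
[ 0.66055801 -0.12631722  0.14827027] [-0.00278859  0.70797344  0.70623182 -0.00156491]
top green lid ([0.6489, 0.1213], 0.921) can ([0.6433, 0.118], 0.878)
side green lid ([0.6292, 0.1232], 0.523) can ([0.5502, -0.3863], 0.915)
```

View pics/w1.png

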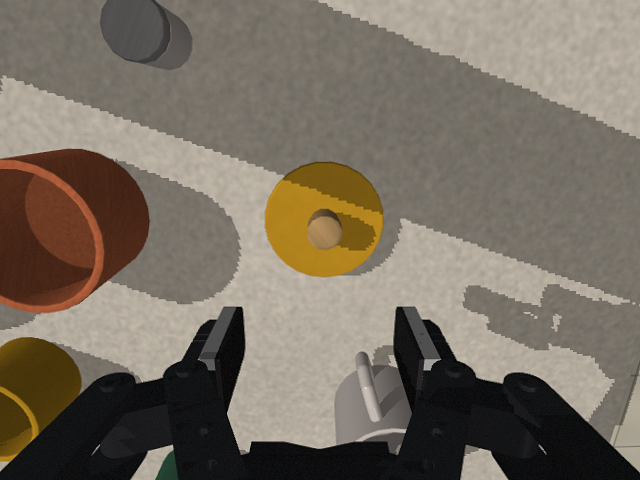

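The wrist view shows the yellow lid at (324,220), with its knob midway between the fingers in columns. I correct the offset and go down.

{"fn": "apply_moves", "kwargs": {"translation": [[3,6,40],[0,0,40],[0,0,0]], "delta_rot": [[0,0,0],[0,0,0],[0,0,0]], "gripper": [0.3,0.3,0.3]}}

```text
t: 4.7
tool_pos: [0.6678, -0.1236, 0.0704]
orientation: [-0.001, 0.707, 0.707, -0.001]
ft_force: [-0.2, -1.2, -0.3]
grip_width: 0.0596
grip_force: 0.0
```

```bash
cat > st.py <<'E'
import sys,numpy as np
from workcell import ctrl
from scipy.spatial.transform import Rotation as R
# st.py x y z : needed move (mm, tool axes) and rotation (deg) to reach pose pointing down, yaw 90
s=ctrl.sense(); q=s["orientation"]; r=R.from_quat([q[1],q[2],q[3],q[0]])
t=np.array([float(a) for a in sys.argv[1:4]]) if len(sys.argv)>3 else s["tool_pos"]
want=R.from_matrix(np.array([[0,1,0],[1,0,0],[0,0,-1]]))
print("t",round(s["t"],2),"pos",np.round(s["tool_pos"],4),"move",np.round(r.inv().apply(t-s["tool_pos"])*1e3,1),
 "rot",np.round(np.degrees((r.inv()*want).as_rotvec()),2),"grip",round(s["grip_width"],4),round(s["grip_force"],1),"F",np.round(s["ft_force"],1))
E
python3 st.py .6665 -.1235 .0225; python3 -c "
import fit
fit.all(('wrist',),['yellow'])"
```

```text
t 4.7 pos [ 0.6678 -0.1236  0.0704] move [ 0.  -1.2 47.9] rot [-0.17 -0.05 -0.04] grip 0.0596 0.0 F [-0.2 -1.2 -0.3]
wrist yellow lid ([0.6669, -0.122], 0.968) can ([0.4807, -0.2345], 0.014)
```

{"fn": "apply_moves", "kwargs": {"translation": [[0.5,-1,24],[0,0,22],[0,0,1],[0,0,0],[0,0,0]], "delta_rot": [[0,0,0],[0,0,0],[0,0,0],[0,0,0],[0,0,0]], "gripper": [0.3,0.3,0.3,0.3,0.3]}}

```text
t: 5.38
tool_pos: [0.6692, -0.1236, 0.0262]
orientation: [0.001, 0.707, 0.707, 0.001]
ft_force: [-0.5, 0.4, -0.0]
grip_width: 0.0598
grip_force: 0.0
```

{"fn": "apply_moves", "kwargs": {"translation": [[0,0,0],[0,0,0],[0,0,0],[0,0,0],[0,0,0]], "delta_rot": [[0,0,0],[0,0,0],[0,0,0],[0,0,0],[0,0,0]], "gripper": [1,1,1,1,1], "grip_force": 40}}

```text
t: 6.0
tool_pos: [0.6682, -0.1233, 0.0248]
orientation: [0.0, 0.707, 0.707, 0.0]
ft_force: [-0.8, 0.2, 5.7]
grip_width: 0.0222
grip_force: 39.3
```

```bash
python3 st.py .4077 -.2705 .15; python3 -c "
import cv2
from workcell import ctrl
cv2.imwrite('pics/w2.png',ctrl.get_image('wrist')[:,:,::-1])"
```

```text
t 6.0 pos [ 0.6682 -0.1233  0.0248] move [-147.2 -260.4 -125.3] rot [ 0.02  0.01 -0.  ] grip 0.0222 39.3 F [-0.8  0.2  5.7]
```

View pics/w2.png

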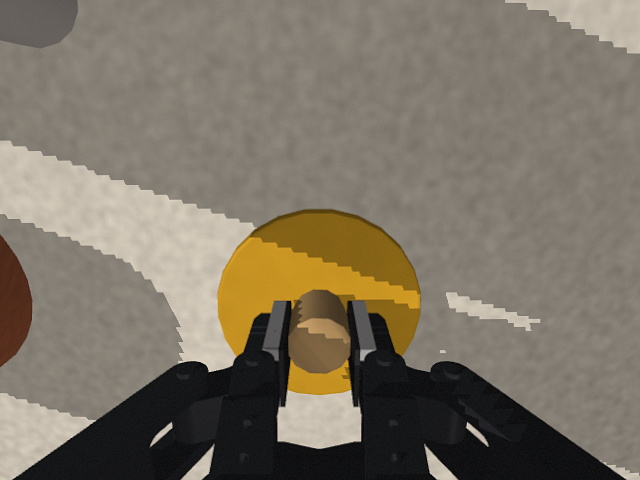

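{"fn": "apply_moves", "kwargs": {"translation": [[0,0,-10],[0,0,-30],[0,0,-45],[0,0,-45],[0,0,0]], "delta_rot": [[0,0,0],[0,0,0],[0,0,0],[0,0,0],[0,0,0]], "gripper": [1,1,1,1,1]}}

```text
t: 6.68
tool_pos: [0.6704, -0.1239, 0.1588]
orientation: [0.003, 0.707, 0.707, 0.002]
ft_force: [-0.5, 0.5, -1.9]
grip_width: 0.0222
grip_force: 39.5
```

{"fn": "apply_moves", "kwargs": {"translation": [[-15,-26,0],[-29,-52,0],[-29,-52,0],[-29,-52,0],[-29,-52,0]], "delta_rot": [[0,0,0],[0,0,0],[0,0,0],[0,0,0],[0,0,0]], "gripper": [1,1,1,1,1]}}

```text
t: 7.3
tool_pos: [0.4319, -0.2544, 0.1536]
orientation: [-0.0, 0.707, 0.707, -0.0]
ft_force: [-0.3, -0.5, -1.3]
grip_width: 0.0219
grip_force: 39.6
```

{"fn": "apply_moves", "kwargs": {"translation": [[-16,-26,0],[0,0,0],[0,0,0]], "delta_rot": [[0,0,0],[0,0,0],[0,0,0]], "gripper": [1,1,1]}}

```text
t: 7.68
tool_pos: [0.4082, -0.2699, 0.154]
orientation: [-0.0, 0.707, 0.707, 0.0]
ft_force: [0.9, -0.6, -0.8]
grip_width: 0.0224
grip_force: 39.7
```

```bash
python3 st.py .4077 -.2705 .09; python3 -c "
import fit,cv2
from workcell import ctrl
p=ctrl.sense()['tool_pos']
ci=ctrl.camera_info('wrist');im=ctrl.get_image('wrist')
b=p[2]-.0235
print('held',fit.fit(im,ci,'yellow',p[:2],.088,(b+.01,b+.018)),p)
im=ctrl.get_image('side');cv2.imwrite('pics/s1.png',im[240:,130:450,::-1])
fit.all(('top',),['green'])
"
```

```text
t 7.67 pos [ 0.4082 -0.2699  0.154 ] move [-0.6 -0.5 64. ] rot [-0.01 -0.03 -0.01] grip 0.0224 39.7 F [ 0.9 -0.6 -0.8]
held ([0.4083, -0.257], 0.878) [ 0.40822099 -0.26990737  0.15399188]
top green lid ([0.6488, 0.121], 0.944) can ([0.5499, -0.3899], 0.951)
```

View pics/s1.png

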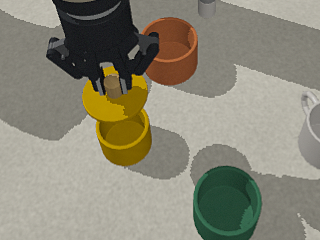

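The yellow lid is held level just above its canister.

{"fn": "apply_moves", "kwargs": {"translation": [[-0.5,-0.5,30],[0,0,20],[0,0,12],[0,0,8],[0,0,0]], "delta_rot": [[0,0,0],[0,0,0],[0,0,0],[0,0,0],[0,0,0]], "gripper": [1,1,1,1,1]}}

```text
t: 8.45
tool_pos: [0.4076, -0.2705, 0.0841]
orientation: [-0.0, 0.707, 0.707, -0.0]
ft_force: [-1.0, 0.6, -2.0]
grip_width: 0.0224
grip_force: 39.7
```

{"fn": "apply_moves", "kwargs": {"translation": [[0,0,5],[0,0,3],[0,0,0]], "delta_rot": [[0,0,0],[0,0,0],[0,0,0]], "gripper": [1,1,1]}}

```text
t: 8.82
tool_pos: [0.4075, -0.2707, 0.0763]
orientation: [-0.0, 0.707, 0.707, 0.0]
ft_force: [-0.2, 0.3, -1.5]
grip_width: 0.0222
grip_force: 39.7
```

```bash
python3 st.py .4077 -.2705 .075; python3 -c "
import fit,cv2
from workcell import ctrl
im=ctrl.get_image('side');cv2.imwrite('pics/s2.png',cv2.resize(im[280:430,180:340,::-1],None,fx=3,fy=3))
"
```

```text
t 8.82 pos [ 0.4075 -0.2707  0.0763] move [0.2 0.2 1.3] rot [-0.   -0.01 -0.  ] grip 0.0222 39.7 F [-0.2  0.3 -1.5]
```

View pics/s2.png

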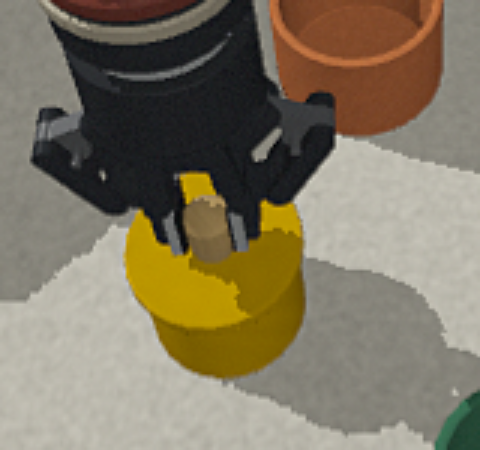

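The yellow lid is in the mouth, about 1 mm above the rim. I finish seating it and release.

{"fn": "apply_moves", "kwargs": {"translation": [[0,0,1.5],[0,0,0],[0,0,0],[0,0,0],[0,0,0]], "delta_rot": [[0,0,0],[0,0,0],[0,0,0],[0,0,0],[0,0,0]], "gripper": [1,1,0.3,0.3,0.3]}}

```text
t: 9.5
tool_pos: [0.4076, -0.2708, 0.0749]
orientation: [0.0, 0.707, 0.707, -0.0]
ft_force: [-0.2, 0.3, -0.2]
grip_width: 0.0597
grip_force: 0.0
```

{"fn": "apply_moves", "kwargs": {"translation": [[0,0,0],[0,0,-20],[0,0,-40],[0,0,-50],[0,0,0]], "delta_rot": [[0,0,0],[0,0,0],[0,0,0],[0,0,0],[0,0,0]], "gripper": [0.3,0.3,0.3,0.3,0.3]}}

```text
t: 10.12
tool_pos: [0.4093, -0.2723, 0.1883]
orientation: [0.003, 0.707, 0.707, 0.0]
ft_force: [0.8, -0.2, -0.2]
grip_width: 0.0594
grip_force: 0.0
```

{"fn": "apply_moves", "kwargs": {"translation": [[44,27,0],[44,27,0],[44,27,0],[44,27,0],[44,27,0]], "delta_rot": [[0,0,0],[0,0,0],[0,0,0],[0,0,0],[0,0,0]], "gripper": [0.3,0.3,0.3,0.3,0.3]}}

```text
t: 10.75
tool_pos: [0.5429, -0.0491, 0.184]
orientation: [-0.0, 0.707, 0.707, -0.0]
ft_force: [-0.2, -0.4, -0.6]
grip_width: 0.0597
grip_force: 0.0
```

{"fn": "apply_moves", "kwargs": {"translation": [[44,27,0],[44,27,0],[44,27,0],[40,25,0],[0,0,0]], "delta_rot": [[0,0,0],[0,0,0],[0,0,0],[0,0,0],[0,0,0]], "gripper": [0.3,0.3,0.3,0.3,0.3]}}

```text
t: 11.38
tool_pos: [0.649, 0.1242, 0.183]
orientation: [-0.001, 0.706, 0.708, -0.0]
ft_force: [-0.8, 0.1, -0.4]
grip_width: 0.0599
grip_force: 0.0
```

```bash
sed -i 's/\["tool_pos"\]$/&/' st.py; python3 st.py .6488 .1212 .08; python3 -c "
import fit,cv2
from workcell import ctrl
fit.G['yellow']=(.088,.08,.06,(.4077,-.2705),(.4077,-.2705))
for cam in ('top','side'):
    im=ctrl.get_image(cam);ci=ctrl.camera_info(cam)
    print(cam,fit.fit(im,ci,'yellow',(.4077,-.2705),.088,(.06,.068)),'plain lid+can approx')
fit.all(('wrist',),['green'])
cv2.imwrite('pics/s3.png',cv2.resize(im[280:430,180:340,::-1],None,fx=3,fy=3))
"
```

```text
t 11.38 pos [0.649  0.1242 0.183 ] move [-3.00e+00 -1.00e-01  1.03e+02] rot [-0.07 -0.03  0.19] grip 0.0599 0.0 F [-0.8  0.1 -0.4]
top ([0.408, -0.2664], 1.119) plain lid+can approx
side ([0.4104, -0.2815], 1.237) plain lid+can approx
wrist green lid ([0.6493, 0.1231], 0.968) can ([0.6491, 0.1335], 0.8)
```

View pics/s3.png

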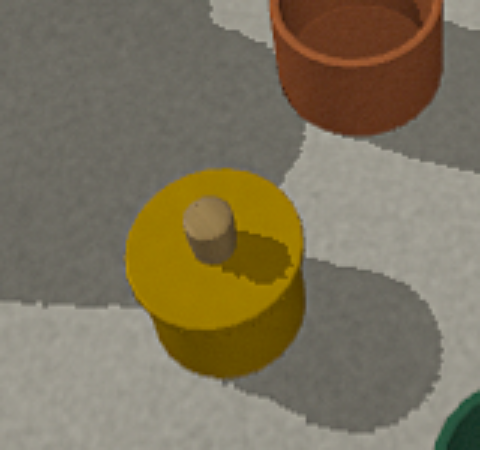

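The yellow lid is seated flat and released. Next is the green lid at (0.649, 0.122).

{"fn": "apply_moves", "kwargs": {"translation": [[-2,0,30],[0,0,40],[0,0,40],[0,0,0],[0,0,0]], "delta_rot": [[0,0,0.2],[0,0,0],[0,0,0],[0,0,0],[0,0,0]], "gripper": [0.3,0.3,0.3,0.3,0.3]}}

```text
t: 12.15
tool_pos: [0.6492, 0.1186, 0.0765]
orientation: [0.001, 0.709, 0.706, 0.001]
ft_force: [0.0, 0.2, 1.6]
grip_width: 0.0594
grip_force: 0.0
```

```bash
python3 st.py .649 .122 .0245;python3 -c "
import fit
fit.all(('wrist',),['green'])"
```

```text
t 12.15 pos [0.6492 0.1186 0.0765] move [ 3.4 -0.3 52. ] rot [ 0.09 -0.   -0.25] grip 0.0594 0.0 F [0.  0.2 1.6]
wrist green lid ([0.6493, 0.1232], 0.965) can ([0.6493, 0.1388], 0.66)
```

{"fn": "apply_moves", "kwargs": {"translation": [[3,0,24],[0,0,26],[0,0,1.5],[0,0,0],[0,0,0]], "delta_rot": [[0,0,0],[0,0,0],[0,0,0],[0,0,0],[0,0,0]], "gripper": [0.3,0.3,0.3,0.3,0.3]}}

```text
t: 12.82
tool_pos: [0.6497, 0.1223, 0.025]
orientation: [0.001, 0.708, 0.706, 0.001]
ft_force: [0.1, 0.9, -0.0]
grip_width: 0.0596
grip_force: 0.0
```

```bash
python3 st.py .649 .122 .0245
```

```text
t 12.82 pos [0.6497 0.1223 0.025 ] move [-0.4 -0.7  0.5] rot [ 0.14 -0.01 -0.2 ] grip 0.0596 0.0 F [ 0.1  0.9 -0. ]
```

{"fn": "apply_moves", "kwargs": {"translation": [[0,0,0],[0,0,0],[0,0,0],[0,0,0],[0,0,0]], "delta_rot": [[0,0,-0.2],[0,0,0],[0,0,0],[0,0,0],[0,0,0]], "gripper": [1,1,1,1,1]}}

```text
t: 13.45
tool_pos: [0.6487, 0.1223, 0.0238]
orientation: [0.0, 0.707, 0.707, 0.0]
ft_force: [-1.0, -1.2, 5.0]
grip_width: 0.0225
grip_force: 39.3
```

{"fn": "apply_moves", "kwargs": {"translation": [[0,0,-10],[0,0,-30],[0,0,-45],[0,0,-50],[0,0,0]], "delta_rot": [[0,0,0],[0,0,0],[0,0,0],[0,0,0],[0,0,0]], "gripper": [1,1,1,1,1]}}

```text
t: 14.08
tool_pos: [0.6512, 0.1225, 0.1633]
orientation: [0.003, 0.707, 0.707, 0.003]
ft_force: [0.2, -0.0, -1.5]
grip_width: 0.0224
grip_force: 39.5
```

```bash
python3 st.py .5499 -.39 .15
```

```text
t 14.07 pos [0.6512 0.1225 0.1633] move [-512.5 -101.4   12.2] rot [ 0.44 -0.04  0.  ] grip 0.0224 39.5 F [ 0.2 -0.  -1.5]
```

{"fn": "apply_moves", "kwargs": {"translation": [[-30,-6,0],[-45,-9,0],[-50,-10,0],[-50,-10,0],[-50,-10,0]], "delta_rot": [[0,0,0],[0,0,0],[0,0,0],[0,0,0],[0,0,0]], "gripper": [1,1,1,1,1]}}

```text
t: 14.7
tool_pos: [0.6025, -0.104, 0.1576]
orientation: [-0.001, 0.707, 0.707, -0.0]
ft_force: [0.7, -0.5, -1.7]
grip_width: 0.0223
grip_force: 39.5
```

{"fn": "apply_moves", "kwargs": {"translation": [[-50,-10,0],[-50,-10,0],[-50,-10,0],[-50,-10,0],[-50,-9,0]], "delta_rot": [[0,0,0],[0,0,0],[0,0,0],[0,0,0],[0,0,0]], "gripper": [1,1,1,1,1]}}

```text
t: 15.32
tool_pos: [0.5536, -0.354, 0.1575]
orientation: [-0.001, 0.707, 0.707, -0.0]
ft_force: [0.5, -0.6, -0.9]
grip_width: 0.0221
grip_force: 39.5
```

{"fn": "apply_moves", "kwargs": {"translation": [[-37,-6,0],[0,0,0],[0,0,0],[0,0,0]], "delta_rot": [[0,0,0],[0,0,0],[0,0,0],[0,0,0]], "gripper": [1,1,1,1]}}

```text
t: 15.82
tool_pos: [0.5487, -0.3884, 0.1581]
orientation: [-0.0, 0.707, 0.708, 0.0]
ft_force: [0.5, 0.2, -2.1]
grip_width: 0.0226
grip_force: 39.5
```

```bash
python3 st.py .5499 -.39 .0805
```

```text
t 15.82 pos [ 0.5487 -0.3884  0.1581] move [-1.6  1.2 77.6] rot [-0.03 -0.04  0.07] grip 0.0226 39.5 F [ 0.5  0.2 -2.1]
```

{"fn": "apply_moves", "kwargs": {"translation": [[-1,1,30],[0,0,20],[0,0,12],[0,0,5],[0,0,0]], "delta_rot": [[0,0,0],[0,0,0],[0,0,0],[0,0,0],[0,0,0]], "gripper": [1,1,1,1,1]}}

```text
t: 16.45
tool_pos: [0.5498, -0.3906, 0.0916]
orientation: [0.0, 0.707, 0.707, 0.0]
ft_force: [0.3, 0.6, -1.2]
grip_width: 0.0222
grip_force: 39.5
```

{"fn": "apply_moves", "kwargs": {"translation": [[0,0,4],[0,0,4],[0,0,2],[0,0,0]], "delta_rot": [[0,0,0],[0,0,0],[0,0,0],[0,0,0]], "gripper": [1,1,1,1]}}

```text
t: 16.95
tool_pos: [0.5494, -0.3906, 0.0811]
orientation: [-0.0, 0.707, 0.707, 0.0]
ft_force: [0.2, 0.5, -1.0]
grip_width: 0.0223
grip_force: 39.5
```

```bash
python3 st.py .5499 -.3895 .0795
```

```text
t 16.95 pos [ 0.5494 -0.3906  0.0811] move [1.1 0.5 1.6] rot [-0.01 -0.01 -0.  ] grip 0.0223 39.5 F [ 0.2  0.5 -1. ]
```

{"fn": "apply_moves", "kwargs": {"translation": [[0,0,2],[0,0,0],[0,0,0],[0,0,0],[0,0,0]], "delta_rot": [[0,0,0],[0,0,0],[0,0,0],[0,0,0],[0,0,0]], "gripper": [1,1,0.3,0.3,0.3]}}

```text
t: 17.58
tool_pos: [0.5496, -0.3908, 0.0795]
orientation: [0.0, 0.707, 0.707, 0.0]
ft_force: [0.0, -0.8, -0.5]
grip_width: 0.0594
grip_force: 0.0
```

{"fn": "apply_moves", "kwargs": {"translation": [[0,0,0],[0,0,-20],[0,0,-40],[0,0,-50],[0,0,0]], "delta_rot": [[0,0,0],[0,0,0],[0,0,0],[0,0,0],[0,0,0]], "gripper": [0.3,0.3,0.3,0.3,0.3]}}

```text
t: 18.2
tool_pos: [0.5515, -0.3923, 0.194]
orientation: [0.004, 0.707, 0.707, 0.0]
ft_force: [0.3, -1.0, -0.8]
grip_width: 0.0597
grip_force: 0.0
```

{"fn": "apply_moves", "kwargs": {"translation": [[40,-1,0],[54,-1,0],[54,-1,0],[54,-1,0],[54,-1,0]], "delta_rot": [[0,0,0],[0,0,0],[0,0,0],[0,0,0],[0,0,0]], "gripper": [0.3,0.3,0.3,0.3,0.3]}}

```text
t: 18.82
tool_pos: [0.544, -0.1329, 0.1887]
orientation: [-0.0, 0.707, 0.707, -0.0]
ft_force: [0.5, -0.1, 0.4]
grip_width: 0.0596
grip_force: 0.0
```

{"fn": "apply_moves", "kwargs": {"translation": [[54,-1,0],[54,-1,0],[54,-1,0],[54,-1,0],[54,-1,0]], "delta_rot": [[0,0,0],[0,0,0],[0,0,0],[0,0,0],[0,0,0]], "gripper": [0.3,0.3,0.3,0.3,0.3]}}

```text
t: 19.45
tool_pos: [0.539, 0.137, 0.1888]
orientation: [-0.0, 0.707, 0.707, -0.0]
ft_force: [1.1, 0.3, 0.5]
grip_width: 0.0598
grip_force: 0.0
```

```bash
python3 st.py .5338 .3662 .08; python3 -c "
import fit,cv2
from workcell import ctrl
im=ctrl.get_image('side');cv2.imwrite('pics/s4.png',cv2.resize(im[360:,280:440,::-1],None,fx=3,fy=3))"
```

```text
t 19.45 pos [0.539  0.137  0.1888] move [229.2  -5.2 108.8] rot [-0.02  0.   -0.  ] grip 0.0598 0.0 F [1.1 0.3 0.5]
```

View pics/s4.png

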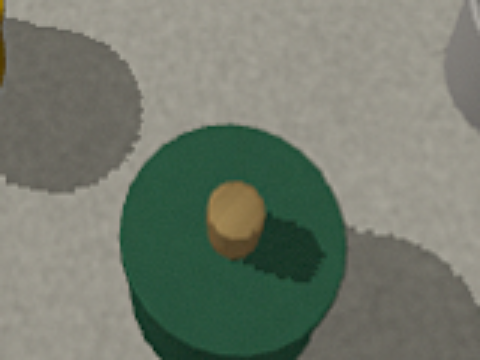

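The green lid lies flat on its canister and is released. Next is the terracotta lid.

{"fn": "apply_moves", "kwargs": {"translation": [[54,-1,0],[54,-1,0],[54,-1,0],[40,-1,0],[25,-1,0]], "delta_rot": [[0,0,0],[0,0,0],[0,0,0],[0,0,0],[0,0,0]], "gripper": [0.3,0.3,0.3,0.3,0.3]}}

```text
t: 20.12
tool_pos: [0.5338, 0.3642, 0.1883]
orientation: [-0.0, 0.707, 0.708, -0.0]
ft_force: [0.1, -1.3, 0.6]
grip_width: 0.06
grip_force: 0.0
```

{"fn": "apply_moves", "kwargs": {"translation": [[0,0,25],[0,0,40],[0,0,40],[0,0,0],[0,0,0]], "delta_rot": [[0,0,0],[0,0,0],[0,0,0],[0,0,0],[0,0,0]], "gripper": [0.3,0.3,0.3,0.3,0.3]}}

```text
t: 20.75
tool_pos: [0.5351, 0.3626, 0.0855]
orientation: [0.0, 0.707, 0.707, 0.001]
ft_force: [0.4, -0.2, 0.5]
grip_width: 0.0599
grip_force: 0.0
```

```bash
python3 st.py .5338 .3662 .0245;python3 -c "
import fit
fit.all(('wrist',),['terracotta'])"
```

```text
t 20.75 pos [0.5351 0.3626 0.0855] move [ 3.6 -1.4 61. ] rot [ 0.06 -0.03  0.  ] grip 0.0599 0.0 F [ 0.4 -0.2  0.5]
wrist terracotta lid ([0.5343, 0.3681], 0.982) can ([0.481, -0.121], 1.797)fit.py:27: RuntimeWarning: The iteration is not making good progress, as measured by the 
 improvement from the last ten iterations.
  s=fsolve(lambda q:hullc(proj(ring(*q,d,zs),ci))[0]-cm,xy,epsfcn=1e-6,xtol=1e-5)
```

{"fn": "apply_moves", "kwargs": {"translation": [[4,-1,28],[0,0,28],[0,0,4],[0,0,0],[0,0,0]], "delta_rot": [[0,0,0],[0,0,0],[0,0,0],[0,0,0],[0,0,0]], "gripper": [0.3,0.3,0.3,0.3,0.3]}}

```text
t: 21.42
tool_pos: [0.5346, 0.3668, 0.026]
orientation: [0.0, 0.707, 0.707, 0.001]
ft_force: [0.2, -0.4, 0.3]
grip_width: 0.0598
grip_force: 0.0
```

```bash
python3 st.py .5338 .3665 .0245
```

```text
t 21.43 pos [0.5346 0.3668 0.026 ] move [-0.3 -0.8  1.5] rot [ 0.13 -0.07 -0.  ] grip 0.0598 0.0 F [ 0.2 -0.4  0.3]
```

{"fn": "apply_moves", "kwargs": {"translation": [[0,0,1],[0,0,0],[0,0,0],[0,0,0],[0,0,0]], "delta_rot": [[0,0,0],[0,0,0],[0,0,0],[0,0,0],[0,0,0]], "gripper": [1,1,1,1,1]}}

```text
t: 22.05
tool_pos: [0.5337, 0.3664, 0.0239]
orientation: [0.0, 0.707, 0.707, 0.0]
ft_force: [-1.0, -0.9, 6.1]
grip_width: 0.0222
grip_force: 39.4
```

{"fn": "apply_moves", "kwargs": {"translation": [[0,0,-10],[0,0,-30],[0,0,-45],[0,0,-50],[0,0,0]], "delta_rot": [[0,0,0],[0,0,0],[0,0,0],[0,0,0],[0,0,0]], "gripper": [1,1,1,1,1]}}

```text
t: 22.68
tool_pos: [0.5359, 0.3676, 0.1631]
orientation: [0.001, 0.707, 0.707, 0.004]
ft_force: [-0.1, -0.8, -0.9]
grip_width: 0.0225
grip_force: 39.4
```

{"fn": "apply_moves", "kwargs": {"translation": [[-30,-3,0],[-45,-5,0],[-50,-5,0],[-50,-6,0],[-50,-6,0]], "delta_rot": [[0,0,0],[0,0,0],[0,0,0],[0,0,0],[0,0,0]], "gripper": [1,1,1,1,1]}}

```text
t: 23.3
tool_pos: [0.5076, 0.1398, 0.1577]
orientation: [-0.0, 0.707, 0.707, -0.0]
ft_force: [1.0, -0.2, -0.7]
grip_width: 0.0222
grip_force: 39.4
```

{"fn": "apply_moves", "kwargs": {"translation": [[-50,-5,0],[-50,-5,0],[-50,-6,0],[-50,-6,0],[-30,-3,0]], "delta_rot": [[0,0,0],[0,0,0],[0,0,0],[0,0,0],[0,0,0]], "gripper": [1,1,1,1,1]}}

```text
t: 23.92
tool_pos: [0.4826, -0.0907, 0.1578]
orientation: [-0.0, 0.708, 0.707, -0.0]
ft_force: [0.4, 0.6, -1.7]
grip_width: 0.0225
grip_force: 39.4
```

```bash
python3 st.py .4815 -.1203 .097
```

```text
t 23.93 pos [ 0.4826 -0.0907  0.1578] move [-29.7  -1.   60.8] rot [-0.05 -0.01 -0.09] grip 0.0225 39.4 F [ 0.4  0.6 -1.7]
```

{"fn": "apply_moves", "kwargs": {"translation": [[-30,-1,0],[0,0,25],[0,0,20],[0,0,13],[0,0,0]], "delta_rot": [[0,0,0],[0,0,0],[0,0,0],[0,0,0],[0,0,0]], "gripper": [1,1,1,1,1]}}

```text
t: 24.55
tool_pos: [0.4817, -0.1183, 0.0994]
orientation: [-0.001, 0.707, 0.707, -0.0]
ft_force: [-0.5, 0.6, -0.9]
grip_width: 0.0226
grip_force: 39.4
```

```bash
python3 st.py .4815 -.1203 .0855
```

```text
t 24.55 pos [ 0.4817 -0.1183  0.0994] move [-2.  -0.2 13.9] rot [-0.11 -0.05  0.01] grip 0.0226 39.4 F [-0.5  0.6 -0.9]
```

Then release and go on to the blue lid at (0.3727, 0.2936), staying high.

{"fn": "apply_moves", "kwargs": {"translation": [[-2,0,4],[0,0,4],[0,0,4],[0,0,2],[0,0,0]], "delta_rot": [[0,0,0],[0,0,0],[0,0,0],[0,0,0],[0,0,0]], "gripper": [1,1,1,1,1]}}

```text
t: 25.18
tool_pos: [0.4825, -0.1207, 0.0862]
orientation: [-0.0, 0.707, 0.707, -0.0]
ft_force: [-0.6, -0.5, -1.1]
grip_width: 0.0223
grip_force: 39.4
```

```bash
python3 st.py .4815 -.1203 .0843
```

```text
t 25.18 pos [ 0.4825 -0.1207  0.0862] move [ 0.4 -1.   1.9] rot [-0.01 -0.    0.  ] grip 0.0223 39.4 F [-0.6 -0.5 -1.1]
```

{"fn": "apply_moves", "kwargs": {"translation": [[0,0,2],[0,0,0],[0,0,0],[0,0,0],[0,0,0]], "delta_rot": [[0,0,0],[0,0,0],[0,0,0],[0,0,0],[0,0,0]], "gripper": [1,1,0.3,0.3,0.3]}}

```text
t: 25.8
tool_pos: [0.4826, -0.1207, 0.0844]
orientation: [0.0, 0.707, 0.707, 0.0]
ft_force: [-0.1, -0.3, 0.5]
grip_width: 0.0598
grip_force: 0.0
```

{"fn": "apply_moves", "kwargs": {"translation": [[0,0,0],[0,0,-20],[0,0,-40],[0,0,-50],[0,0,0]], "delta_rot": [[0,0,0],[0,0,0],[0,0,0],[0,0,0],[0,0,0]], "gripper": [0.3,0.3,0.3,0.3,0.3]}}

```text
t: 26.42
tool_pos: [0.4847, -0.1216, 0.1979]
orientation: [0.003, 0.707, 0.707, 0.001]
ft_force: [0.4, 0.3, -0.5]
grip_width: 0.06
grip_force: 0.0
```

{"fn": "apply_moves", "kwargs": {"translation": [[36,-10,0],[50,-13,0],[50,-13,0],[50,-13,0],[50,-13,0]], "delta_rot": [[0,0,0],[0,0,0],[0,0,0],[0,0,0],[0,0,0]], "gripper": [0.3,0.3,0.3,0.3,0.3]}}

```text
t: 27.05
tool_pos: [0.4196, 0.1167, 0.1937]
orientation: [-0.0, 0.707, 0.707, -0.0]
ft_force: [0.5, 0.2, 0.9]
grip_width: 0.0597
grip_force: 0.0
```

{"fn": "apply_moves", "kwargs": {"translation": [[50,-13,0],[50,-13,0],[50,-13,0],[29,-9,0],[0,0,0]], "delta_rot": [[0,0,0],[0,0,0],[0,0,0],[0,0,0],[0,0,0]], "gripper": [0.3,0.3,0.3,0.3,0.3]}}

```text
t: 27.68
tool_pos: [0.3714, 0.2956, 0.1935]
orientation: [-0.0, 0.706, 0.708, -0.001]
ft_force: [0.7, -0.6, 0.0]
grip_width: 0.0598
grip_force: 0.0
```

```bash
python3 st.py .3727 .2938 .08; python3 -c "
import fit,cv2
from workcell import ctrl
im=ctrl.get_image('side');cv2.imwrite('pics/s5.png',cv2.resize(im[220:350,240:360,::-1],None,fx=3,fy=3))
fit.all(('wrist',),['blue'])"
```

```text
t 27.68 pos [0.3714 0.2956 0.1935] move [ -1.8   1.4 113.5] rot [-0.06  0.02  0.18] grip 0.0598 0.0 F [ 0.7 -0.6  0. ]
wrist blue lid ([0.3732, 0.2955], 0.978) can ([0.4303, 0.1238], 0.268)
```

View pics/s5.png

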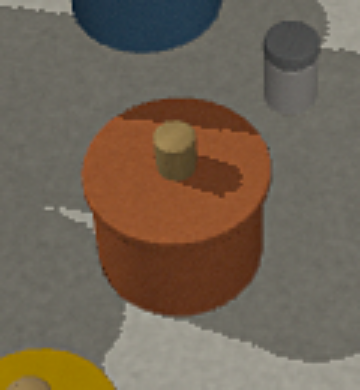

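The terracotta lid is seated, with the salt shaker undisturbed. Down to the blue lid.

{"fn": "apply_moves", "kwargs": {"translation": [[0,1,30],[0,0,40],[0,0,40],[0,0,0],[0,0,0]], "delta_rot": [[0,0,0],[0,0,0],[0,0,0],[0,0,0],[0,0,0]], "gripper": [0.3,0.3,0.3,0.3,0.3]}}

```text
t: 28.4
tool_pos: [0.3744, 0.294, 0.0854]
orientation: [0.0, 0.707, 0.707, 0.0]
ft_force: [0.1, -0.8, -0.2]
grip_width: 0.06
grip_force: 0.0
```

```bash
python3 st.py .3728 .294 .0245
```

```text
t 28.4 pos [0.3744 0.294  0.0854] move [-0.  -1.6 60.9] rot [ 0.05 -0.02 -0.06] grip 0.06 0.0 F [ 0.1 -0.8 -0.2]
```

{"fn": "apply_moves", "kwargs": {"translation": [[0,-1,28],[0,0,28],[0,0,4],[0,0,0],[0,0,0]], "delta_rot": [[0,0,0],[0,0,0],[0,0,0],[0,0,0],[0,0,0]], "gripper": [0.3,0.3,0.3,0.3,0.3]}}

```text
t: 29.02
tool_pos: [0.3735, 0.2948, 0.0257]
orientation: [0.0, 0.707, 0.707, 0.001]
ft_force: [0.6, 0.2, -0.1]
grip_width: 0.0597
grip_force: 0.0
```

```bash
python3 st.py .3728 .294 .0245
```

```text
t 29.02 pos [0.3735 0.2948 0.0257] move [-0.8 -0.7  1.1] rot [ 0.11 -0.06 -0.  ] grip 0.0597 0.0 F [ 0.6  0.2 -0.1]
```

{"fn": "apply_moves", "kwargs": {"translation": [[0,0,1],[0,0,0],[0,0,0],[0,0,0],[0,0,0]], "delta_rot": [[0,0,0],[0,0,0],[0,0,0],[0,0,0],[0,0,0]], "gripper": [1,1,1,1,1]}}

```text
t: 29.65
tool_pos: [0.3727, 0.2944, 0.0238]
orientation: [0.0, 0.707, 0.707, 0.0]
ft_force: [-1.6, -0.3, 6.9]
grip_width: 0.0224
grip_force: 38.9
```

{"fn": "apply_moves", "kwargs": {"translation": [[0,0,-10],[0,0,-30],[0,0,-45],[0,0,-50],[0,0,0]], "delta_rot": [[0,0,0],[0,0,0],[0,0,0],[0,0,0],[0,0,0]], "gripper": [1,1,1,1,1]}}

```text
t: 30.28
tool_pos: [0.3747, 0.2956, 0.1621]
orientation: [0.001, 0.707, 0.707, 0.003]
ft_force: [0.9, 1.0, -2.4]
grip_width: 0.0223
grip_force: 39.6
```

{"fn": "apply_moves", "kwargs": {"translation": [[-30,14,0],[-45,21,0],[-45,21,0],[-45,21,0],[-27,14,0]], "delta_rot": [[0,0,0],[0,0,0],[0,0,0],[0,0,0],[0,0,0]], "gripper": [1,1,1,1,1]}}

```text
t: 30.9
tool_pos: [0.4635, 0.1002, 0.1576]
orientation: [-0.0, 0.708, 0.707, -0.001]
ft_force: [-0.2, 0.7, -1.4]
grip_width: 0.0222
grip_force: 39.5
```

{"fn": "apply_moves", "kwargs": {"translation": [[0,0,20],[0,0,20],[0,0,10],[0,0,0],[0,0,0]], "delta_rot": [[0,0,0],[0,0,0],[0,0,0],[0,0,0],[0,0,0]], "gripper": [1,1,1,1,1]}}

```text
t: 31.52
tool_pos: [0.4638, 0.1024, 0.1088]
orientation: [0.0, 0.707, 0.707, 0.0]
ft_force: [1.0, 0.5, -1.1]
grip_width: 0.0226
grip_force: 39.5
```

```bash
python3 st.py .4643 .1018 .0893
```

```text
t 31.52 pos [0.4638 0.1024 0.1088] move [-0.6  0.5 19.5] rot [ 0.03 -0.    0.02] grip 0.0226 39.5 F [ 1.   0.5 -1.1]
```

{"fn": "apply_moves", "kwargs": {"translation": [[-0.5,0.5,6],[0,0,5],[0,0,4],[0,0,3],[0,0,0]], "delta_rot": [[0,0,0],[0,0,0],[0,0,0],[0,0,0],[0,0,0]], "gripper": [1,1,1,1,1]}}

```text
t: 32.15
tool_pos: [0.4638, 0.1018, 0.0901]
orientation: [-0.0, 0.707, 0.707, -0.0]
ft_force: [0.4, -0.9, -0.9]
grip_width: 0.0224
grip_force: 39.5
```

```bash
python3 st.py .4643 .1018 .0893
```

```text
t 32.15 pos [0.4638 0.1018 0.0901] move [0.  0.5 0.8] rot [-0.03  0.    0.  ] grip 0.0224 39.5 F [ 0.4 -0.9 -0.9]
```

{"fn": "apply_moves", "kwargs": {"translation": [[0,0,1],[0,0,0],[0,0,0],[0,0,0],[0,0,0]], "delta_rot": [[0,0,0],[0,0,0],[0,0,0],[0,0,0],[0,0,0]], "gripper": [1,1,0.3,0.3,0.3]}}

```text
t: 32.78
tool_pos: [0.4641, 0.1018, 0.0894]
orientation: [0.0, 0.707, 0.707, 0.0]
ft_force: [0.6, -0.5, -0.4]
grip_width: 0.0596
grip_force: 0.0
```

{"fn": "apply_moves", "kwargs": {"translation": [[0,0,0],[0,0,-20],[0,0,-40],[0,0,-50],[0,0,-50]], "delta_rot": [[0,0,0],[0,0,0],[0,0,0],[0,0,0],[0,0,0]], "gripper": [0.3,0.3,0.3,0.3,0.3]}}

```text
t: 33.4
tool_pos: [0.4637, 0.1018, 0.2509]
orientation: [-0.0, 0.707, 0.707, -0.0]
ft_force: [1.5, 0.6, 0.3]
grip_width: 0.0596
grip_force: 0.0
```

{"fn": "apply_moves", "kwargs": {"translation": [[40,-20,0],[50,-20,0],[50,-10,0],[40,0,0],[0,0,0]], "delta_rot": [[0,0,0],[0,0,0],[0,0,0],[0,0,0],[0,0,0]], "gripper": [0.3,0.3,0.3,0.3,0.3]}}

```text
t: 34.02
tool_pos: [0.4136, 0.284, 0.2491]
orientation: [-0.0, 0.706, 0.708, 0.0]
ft_force: [0.4, -0.9, 0.1]
grip_width: 0.0599
grip_force: 0.0
```

```bash
python3 st.py; python3 -c "
import cv2
from workcell import ctrl
for c in ('top','side'): cv2.imwrite(f'pics/{c}9.png',ctrl.get_image(c)[:,:,::-1])
for k in ('blue','terracotta','green','yellow'):
  for n in ('lid_','canister_'):
    print(n+k,[[ [round(float(v),3) for v in d['centre']] for d in ctrl.pinpoint(n+k,c)[:1]] for c in ('top','side')])"
```

```text
t 34.02 pos [0.4136 0.284  0.2491] move [0. 0. 0.] rot [-0.   -0.02  0.2 ] grip 0.0599 0.0 F [ 0.4 -0.9  0.1]
lid_blue [[[0.461, 0.1, 0.064]], [[0.467, 0.099, 0.063]]]
canister_blue [[], [[0.467, 0.104, -0.001]]]
lid_terracotta [[[0.485, -0.122, 0.062]], [[0.485, -0.118, 0.061]]]
canister_terracotta [[], [[0.482, -0.119, -0.004]]]
lid_green [[[0.549, -0.39, 0.051]], [[0.545, -0.391, 0.052]]]
canister_green [[[0.549, -0.389, -0.003]], [[0.486, -0.121, -0.002]]]
lid_yellow [[[0.41, -0.273, 0.048]], [[0.408, -0.268, 0.003]]]
canister_yellow [[[0.409, -0.27, 0.004]], [[0.407, -0.269, 0.001]]]
```

View pics/top9.png

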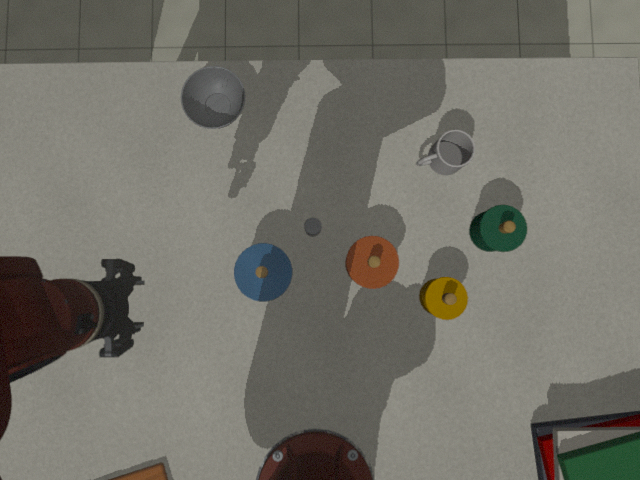

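View pics/side9.png

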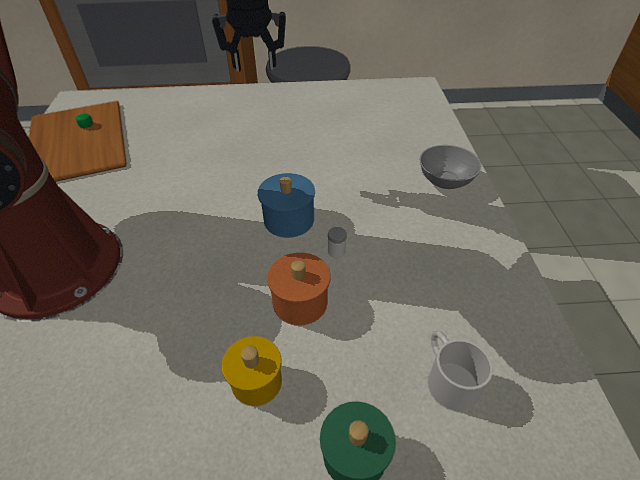

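All four lids sit flat on their own canisters: blue (287,195), terracotta (299,275), yellow (252,365), green (358,440). The salt shaker and mug have not moved, and the arm is clear.

```bash
python3 -c "
from workcell import ctrl
print(ctrl.hand_in())"
```

```text
the job is handed in; nothing more can be done
None
```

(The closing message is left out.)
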